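Shim the short foot of a bench stand until it stops rocking

ROBOT

A 6-joint arm with a two-finger parallel gripper is mounted at the origin on a cart in front of the work surface, level with it; the furniture and walls round the work are solid. World frame = base frame: x ahead of the robot, y to its left, z up, the work surface at z = 0. Lengths are in m, angles in degrees, forces in N, time in s.
With the tool pointing down it reaches from about 0.3 to 0.75 m from the base axis. Payload 8.5 kg.
Tool frame: the origin (TCP) lies between the finger pads; the fingertips stand 14 mm ahead of it and the grasp point (between the pads) lies 5 mm behind it; x points along the fingers, z is the direction in which the jaws open and shut, and the axes are right-handed (so a half turn about x gives the same grasp; the last joint's range is limited). The gripper opens to 85 mm and grips with 20 to 120 N. Pads are 22 mm wide; open, the fingers measure 114 mm over their backs; the gripper's body (76 mm by 85 mm) begins 54 mm behind the grasp point. The pads swing forward as they close: fully open they stand 13 mm farther back than shut.
Start: joints at [-86.534, 21.807, 74.336, -0, 83.858, -12.336], TCP at [0.15, -0.529, 0.245] pointing down, gripper open.
Joint ranges: [-178.18, 178.18], [-50.72, 133.34], [12.68, 142.11], [-81.47, 261.47], [9.98, 163.14], [-165.26, 165.26]. Speed limits (degrees/s): [136.94, 136.94, 180, 180, 180, 180].

INTERFACE

Orientations are given as a 3x3 rotation matrix whose columns are the frame's x, y, z axes.
In Python, from rig import env gives the robot as it stands.
- The arm moves only by the shell command python3 -m jog 'ROWS' [FORCE]. ROWS is JSON, a list of rows, each a list of 5 numbers: the opening, from -1 (shut) to 1 (fully open), so that 0 is half open, then the shift along the tool's x, y, z in m, then the turn about the tool's x in rad. In form: [[claw, dx, dy, dz, yaw], ...]. A call has 1 to 20 rows; each row is the pose to reach, as a shift and turn from the pose commanded when the call began, along the tool's axes at that moment; what a row does not reach only later rows make up. A row lasts 1/10 s, in which the tool goes at most 50 mm and 8.59 degrees, less where a joint would pass 70% of its speed; a pose out of reach is approached as far as the arm can. A call with a gripper value outside its range is refused whole. The fingers move at their own pace and stop on an object; FORCE is the grip in N (left out, the last holds). Time passes only in rows, so rows that repeat a pose let the fingers close. It gives the time, the measured TCP pose, the force and the opening at its end, in the units of the state.
- env.observe(): the state, without advancing time (a new reading comes with each control period).
- env.get_image(name): name is "scene" or "top" or "wrist"; returns the picture (400x640x3 uint8, red, green, blue); there is no depth.
- env.camera_model(name): a dict with "fx", "fy", "cx", "cy" (pixels), "origin" and "orientation" of the camera in the world. Camera axes: x right, y up, looking along -z (the intrinsics and any distortion apply to the point x, -y, -z); pixel columns grow to the right and rows downward; lengths in m; the calibration is good to about 2 mm. A picture is of the moment at which its call begins: read the wrist's pose just before it. camera_model takes no time and is no camera call; for the wrist camera it gives the pose at the moment of the call.
- env.close_job(): hands the job in, once; it reports no verdict.
The state is a dict: "time_s": time; "q": joint angles; "qvel": joint speeds; "joint_efforts": joint torques, N m; "position": TCP position; "tool_rot": TCP orientation; "ft_force": force on the tool from outside, world axes, zero at the start; "wrist_torque": the same for the moment, N m; "grip_width": finger opening in m.
Only numpy, scipy, OpenCV 4.12 (cv2) and the standard library are available. Lean on these libraries where they do the work, as an engineer would, in place of code of your own. Each camera call takes 0.05 s, during which the arm holds its last target.

TASK

One foot of the bench stand is too short, so the stand rocks. Lift the flat shims one at a time straight up out of the rack, top one first, and slide each under the short foot, lying flat on the one before, with the foot over the middle part of its square pad, until the gap is filled and no more will fit (two shims; leave the spare in the rack). Then press down firmly on the base plate above that foot to check that it no longer rocks, and let go, leaving the stand where it stood and everything else on the bench alone.

Things in the scene. Friction and masses are not known exactly. Their poses are not given: they have to be found in the camera images.
- stand: Loose lab stand, 1.8 kg: grey plate 150 x 150 mm, underside 36 and top 48 mm above the bench; feet at (+-58, +-58) mm. The foot at (-58, -58) is short; on the other three it stands level by itself, gap open, but tips when that corner is pressed (about 2 N). Rod at (42, 42), 178 mm high. Origin: plate centre at bench height, z up. Yaw varies; the short foot is on the robot's side, left to right
- short_foot (a point): lowest point of the short foot: a round steel stub of 9 mm radius, 18 mm above the bench while the stand is level. Its axes are those of the stand; the plate's two edges lie 17 mm outward of it, along the stand's -x and -y
- short_corner_top (a point): the point on top of the base plate straight above the short foot, 48 mm above the bench: where to press
- shim_rack: Grey block fixed to the bench, 78 x 78 x 20 mm, holding the pile of shims; two 6 mm steel pins on each side, up to 48 mm above the bench, stand round the pads with 2 mm of play, so a shim must be lifted straight up clear of them. Origin: centre of its underside; the tabs stick out on its -x side, roughly towards the robot. On the robot's right or left
- shim_1: Aluminium shim, 8 mm thick, 80 g; on top of the pile in the rack, underside 36 mm above the bench: first to go under the foot. Square pad 54 x 54 mm; from the middle of one edge a tab 20 mm wide runs on 70 mm (its end is 97 mm from the pad's centre), free of the rack, to be pinched across its width. Origin: centre of the pad's underside; tab along its -x; z up
- shim_2: Aluminium shim, 8 mm thick, 80 g; second from the top in the rack (underside 28 mm): second to go. Square pad 54 x 54 mm; from the middle of one edge a tab 20 mm wide runs on 70 mm (its end is 97 mm from the pad's centre), free of the rack, to be pinched across its width. Origin: centre of the pad's underside; tab along its -x; z up
- shim_3: Aluminium shim, 8 mm thick, 80 g; lowest in the rack (underside 20 mm): the spare, which stays there. Square pad 54 x 54 mm; from the middle of one edge a tab 20 mm wide runs on 70 mm (its end is 97 mm from the pad's centre), free of the rack, to be pinched across its width. Origin: centre of the pad's underside; tab along its -x; z up
- beaker: Bystander, leave alone: clear beaker, 75 mm wide, 100 mm tall, beside the stand on the side away from the rack. Origin: centre of its underside
- tape_roll: Bystander, leave alone: flat tape roll, 66 mm wide, 18 mm tall. Origin: centre of its underside
- petri_dish: Bystander, leave alone: round dish, 92 mm wide, 15 mm tall. Origin: centre of its underside
- spatula: Bystander, leave alone: thin steel spatula lying along the bench's front edge, 198 mm long, 8 mm tall. Origin: centre of its underside
- small_beaker: Bystander, leave alone: clear beaker, 70 mm wide, 90 mm tall, behind to the left. Origin: centre of its underside
- cylinder: Bystander, leave alone: measuring cylinder, 188 mm tall, foot 64 mm wide, behind to the right. Origin: centre of its underside
Mind the look-alikes: they are no part of the job. Leave any yellow look-alike of the shim_1 alone.

How it is judged (in metres and radians):
On the way, in this order (a step that is already met when the one before it is completed fails the run):
1. the first shim lies on the bench under the short foot (x of short_foot in the frame of shim_1 between -0.021 and 0.021 m and y of short_foot in the frame of shim_1 between -0.021 and 0.021 m and height (world z) of shim_1 between -0.003 and 0.003 m and angle between shim_1's own z axis and vertical below 0.08 rad), for 0.2 s.
2. the second shim lies on the first under the short foot (all of step 1 and x of short_foot in the frame of shim_2 between -0.021 and 0.021 m and y of short_foot in the frame of shim_2 between -0.021 and 0.021 m and height (world z) of shim_2 between 0.005 and 0.011 m and angle between shim_2's own z axis and vertical below 0.08 rad), for 0.2 s.
3. the base plate is pressed down at the short foot's corner with the fingers (over 3 N, finger grasp point within 40 mm sideways of that corner) and does not tip more than 0.05 rad (all of step 2 and contact force between the fingers and stand above 3 N and horizontal distance between the grasp point and short_corner_top below 0.04 m and angle between stand's own z axis and vertical below 0.05 rad), for 0.15 s.
At the end, for the whole second after the job is handed in: Shims 1 and 2 lie flat (0.08 rad) on one another under the short foot, in this order upward (heights within 3 mm), the foot within 21 mm of each pad's centre along both pad axes; stand at rest, level within 0.02 rad, within 30 mm of its start; spare still in the rack (12 mm) (all of step 2 and distance of stand from where it was at the start of the episode below 0.03 m and angle between stand's own z axis and vertical below 0.02 rad and linear speed of each of stand, shim_1, shim_2 below 0.02 m/s and distance of shim_3 from where it was at the start of the episode below 0.012 m); the robot touches nothing.
It fails at once if the stand is toppled or shoved more than 50 mm (angle between stand's own z axis and vertical above 0.5 rad or distance of stand from where it was at the start of the episode above 0.05 m).
It fails at once if a bystander is moved by more than 30 mm (distance of any of beaker, tape_roll, petri_dish, spatula, small_beaker, cylinder from where it was at the start of the episode above 0.03 m).
It also fails if it takes over 72 s, if anything falls off the work surface, if the arm or the gripper's body presses on something with over 40 N, if the wrist force passes 120 N, or if a joint passes its speed limit or range.

## Working session

There is one attempt and no reset: what is moved stays moved. The work goes in short steps, Python scripts to look and compute and a shell command to move; the robot and the scene stay as the last step left them, time stands still between calls to the robot, and variables do not carry over. Pictures are saved under pics/ and viewed, and the job is handed in when it is done.

```bash
ls; mkdir -p pics
python3 - <<'E'
from rig import env
import cv2,numpy as np
np.set_printoptions(precision=4,suppress=True)
o=env.observe()
for k,v in o.items(): print(k,np.array(v))
for n in ["scene","top","wrist"]:
    m=env.camera_model(n); print(n,m)
    cv2.imwrite(f"pics/a_{n}.png",env.get_image(n)[:,:,::-1])
E
```

```text
pics
time_s 0.0
q [-86.5345  21.8425  74.3858  -0.      83.8569 -12.3363]
qvel [-0.0197  0.0004 -0.0212  0.0106  0.0921  0.0769]
joint_efforts [  0.0012 -44.8459 -23.1277  -0.0001   0.0048   0.    ]
position [ 0.1497 -0.5289  0.2447]
tool_rot [[-0.0001  0.9622  0.2723]
 [ 0.0015  0.2723 -0.9622]
 [-1.      0.0003 -0.0015]]
ft_force [-0.3355 -0.5286 -0.2288]
wrist_torque [0.0066 0.0291 0.043 ]
grip_width 0.08511805485412806
scene {'fx': 402.6911098958158, 'fy': 402.6911098958158, 'cx': 324.1408108840615, 'cy': 214.21481142727723, 'origin': array([0.0062, 0.6577, 0.7923]), 'orientation': array([[-0.7712,  0.3982, -0.4966],
       [-0.6362, -0.5097,  0.5792],
       [-0.0225,  0.7626,  0.6465]])}
top {'fx': 510.13627910998696, 'fy': 510.13627910998696, 'cx': 315.13886301751637, 'cy': 191.38931796567883, 'origin': array([0.294 , 0.0004, 1.5116]), 'orientation': array([[-0.0205,  0.9819, -0.1885],
       [-0.9998, -0.019 ,  0.0096],
       [ 0.0059,  0.1886,  0.982 ]])}
wrist {'fx': 301.0132111806287, 'fy': 301.0132111806287, 'cx': 317.42178912240064, 'cy': 195.21191887086812, 'origin': array([ 0.2156, -0.5105,  0.3736]), 'orientation': array([[ 0.2726,  0.9261,  0.2609],
       [-0.9621,  0.2631,  0.0716],
       [-0.0024, -0.2706,  0.9627]])}
```

View pics/a_scene.png

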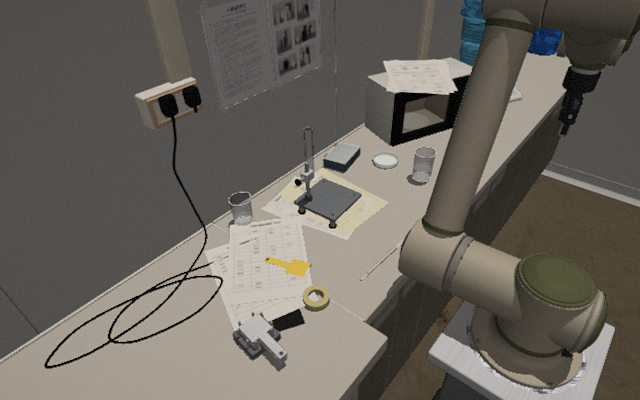

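View pics/a_top.png

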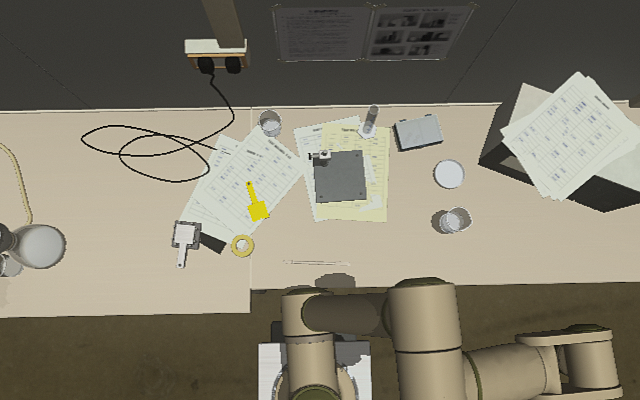

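View pics/a_wrist.png

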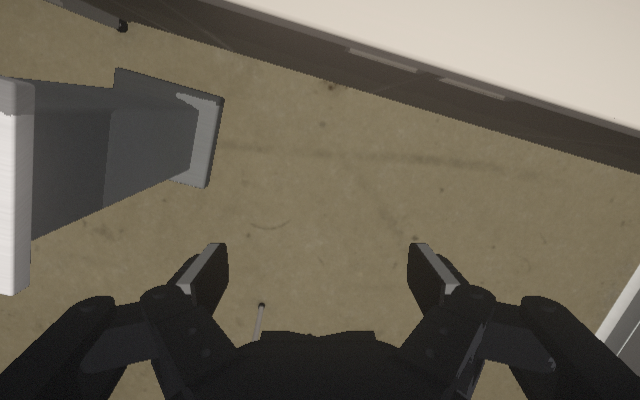

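Run:
```python
import cv2
im=cv2.imread("pics/a_top.png")
a=cv2.resize(im[210:280,150:250],None,fx=7,fy=7,interpolation=cv2.INTER_CUBIC)
b=cv2.resize(im[135:215,300:400],None,fx=7,fy=7,interpolation=cv2.INTER_CUBIC)
cv2.imwrite("pics/b_rack.png",a);cv2.imwrite("pics/b_stand.png",b)
```

```text
(no output)
```

View pics/b_rack.png

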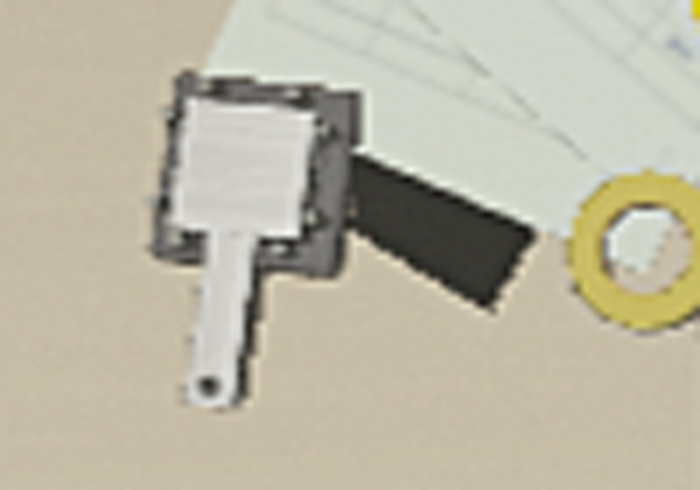

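View pics/b_stand.png

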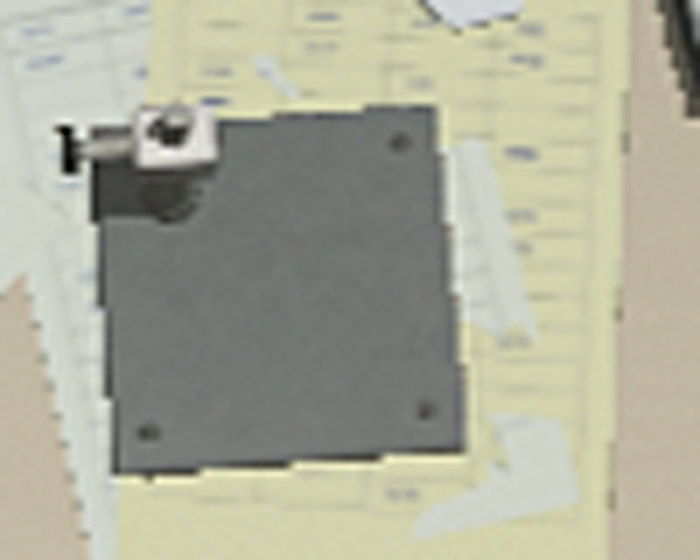

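```bash
cat > h.py <<'E'
from rig import env
import cv2,numpy as np
np.set_printoptions(precision=4,suppress=True)
def w(m,uv,z):
    R=np.array(m["orientation"]);o=np.array(m["origin"])
    d=R@np.array([(uv[0]-m["cx"])/m["fx"],-(uv[1]-m["cy"])/m["fy"],-1.])
    return o+d*(z-o[2])/d[2]
def p(m,P):
    c=np.array(m["orientation"]).T@(np.array(P)-m["origin"])
    return np.array([m["cx"]+m["fx"]*c[0]/-c[2],m["cy"]-m["fy"]*c[1]/-c[2]])
E
python3 - <<'E'
from h import *
m=env.camera_model("top")
f=lambda x,y,ox,oy:(ox+x/7-.43,oy+y/7-.43)
S=[w(m,f(*c,150,210),.044) for c in [(185,98),(315,112),(300,235),(175,225),(209,385),(210,402)]]
for s in S: print(s)
print("pad c",np.mean(S[:4],axis=0)); d=S[4]-np.mean(S[:4],axis=0); print(np.linalg.norm(d), np.degrees(np.arctan2(d[1],d[0])))
T=[w(m,f(*c,300,135),.048) for c in [(93,128),(435,106),(463,450),(113,472),(427,410),(400,142),(150,432)]]
for s in T: print(s)
c=np.mean(T[:4],axis=0);print("c",c,[np.linalg.norm(T[i]-T[i+1]) for i in range(3)])
for a,b in [(0,1),(3,2),(0,3),(1,2)]:
  d=T[b]-T[a];print(np.degrees(np.arctan2(d[1],d[0])))
for n,u in [("beaker",(452,222)),("tape",(243,245)),("petri",(449,174))]: print(n,w(m,u,.01))
E
```

```text
[0.4887 0.39   0.044 ]
[0.4819 0.3362 0.044 ]
[0.4313 0.3412 0.044 ]
[0.4364 0.3924 0.044 ]
[0.371  0.3766 0.044 ]
[0.3642 0.376  0.044 ]
pad c [0.4596 0.365  0.044 ]
0.08929474630782767 172.50664997361613
[ 0.6913 -0.0096  0.048 ]
[ 0.6982 -0.1548  0.048 ]
[ 0.5498 -0.1609  0.048 ]
[ 0.5434 -0.015   0.048 ]
[ 0.5671 -0.1465  0.048 ]
[ 0.6827 -0.1394  0.048 ]
[ 0.56   -0.0308  0.048 ]
c [ 0.6207 -0.0851  0.048 ] [np.float64(0.1454223703279665), np.float64(0.14846633206962911), np.float64(0.14606659972129074)]
-87.27983441663139
-87.46886407092119
-177.9044647985035
-177.65413861866477
beaker [ 0.4818 -0.4186  0.01  ]
tape [0.426  0.2007 0.01  ]
petri [ 0.6278 -0.4199  0.01  ]
```

```bash
python3 -m jog '[[1,0,0.363,-0.291,-1.4],[1,0,0.363,-0.291,-1.4],[1,0,0.363,-0.291,-1.4],[1,0,0.363,-0.291,-1.4],[1,0,0.363,-0.291,-1.4],[1,0,0.363,-0.291,-1.4],[1,0,0.363,-0.291,-1.4],[1,0,0.363,-0.291,-1.4],[1,0,0.363,-0.291,-1.4],[1,0,0.363,-0.291,-1.4],[1,0,0.363,-0.291,-1.4],[1,0,0.363,-0.291,-1.4]]'
cat > plan.py <<'E'
import sys
from h import *
# plan.py wx wy wz zangle(deg): print shift in tool axes
o=env.observe();R=np.array(o["tool_rot"]);P=np.array(o["position"])
t=np.array([float(a) for a in sys.argv[1:4]])
zc=np.degrees(np.arctan2(R[1,2],R[0,2]))
d=R.T@(t-P)
dy=(float(sys.argv[4])-zc+180)%360-180
print("t",o["time_s"],"P",P,"zang",zc,"q",np.array(o["q"]),"F",np.array(o["ft_force"]),"w",o["grip_width"])
print("shift",d,"yaw",-np.radians(dy), "tilt x",R[:,0])
E
python3 plan.py 0.38 0.375 0.2 82.5
```

```text
time_s: 1.35
position: [0.4196, -0.1506, 0.2452]
tool_rot: [[-0.0, -0.104, 0.995], [-0.0, 0.995, 0.104], [-1.0, -0.0, -0.0]]
ft_force: [0.3, -1.5, 0.3]
grip_width: 0.0855
t 1.35 P [ 0.4196 -0.1506  0.2452] zang 5.965180769160483 q [-35.016   11.3201  89.685   -0.0189  79.0159 -40.9775] F [ 0.349  -1.5221  0.3499] w 0.08545445335507772
shift [0.0452 0.5268 0.0153] yaw -1.3357845879968233 tilt x [-0.0005 -0.0001 -1.    ]
```

```bash
python3 -m jog '[[1,0.045,0.527,0.015,-1.336],[1,0.045,0.527,0.015,-1.336],[1,0.045,0.527,0.015,-1.336],[1,0.045,0.527,0.015,-1.336],[1,0.045,0.527,0.015,-1.336],[1,0.045,0.527,0.015,-1.336],[1,0.045,0.527,0.015,-1.336],[0,0.045,0.527,0.015,-1.336],[-0.2,0.045,0.527,0.015,-1.336],[-0.2,0.045,0.527,0.015,-1.336],[-0.2,0.045,0.527,0.015,-1.336],[-0.2,0.045,0.527,0.015,-1.336],[-0.2,0.045,0.527,0.015,-1.336],[-0.2,0.045,0.527,0.015,-1.336],[-0.2,0.045,0.527,0.015,-1.336]]'
python3 - <<'E'
from h import *
import json
m=env.camera_model("wrist"); json.dump({k:np.array(v).tolist() for k,v in m.items()},open("m1.json","w"))
cv2.imwrite("pics/c_wrist.png",env.get_image("wrist")[:,:,::-1]); print(m)
E
python3 plan.py 0.38 0.375 0.2 82.5
```

```text
time_s: 2.85
position: [0.3801, 0.374, 0.2006]
tool_rot: [[0.0, -0.991, 0.132], [-0.0, 0.132, 0.991], [-1.0, -0.0, 0.0]]
ft_force: [0.3, 0.2, 1.0]
grip_width: 0.0341
{'fx': 301.0132111806287, 'fy': 301.0132111806287, 'cx': 317.42178912240064, 'cy': 195.21191887086812, 'origin': array([0.3119, 0.383 , 0.3294]), 'orientation': array([[ 0.1315, -0.9543, -0.2684],
       [ 0.9913,  0.1269,  0.0346],
       [ 0.0011, -0.2706,  0.9627]])}
t 2.9 P [0.3801 0.3742 0.2006] zang 82.4417196333906 q [ 31.8321  22.282   81.3817  -0.006   76.3154 -50.6082] F [ 0.3946  0.3367 -0.2152] w 0.03405561919751734
shift [0.0006 0.0002 0.0008] yaw -0.0010171842866030618 tilt x [ 0.0004  0.0001 -1.    ]
```

View pics/c_wrist.png

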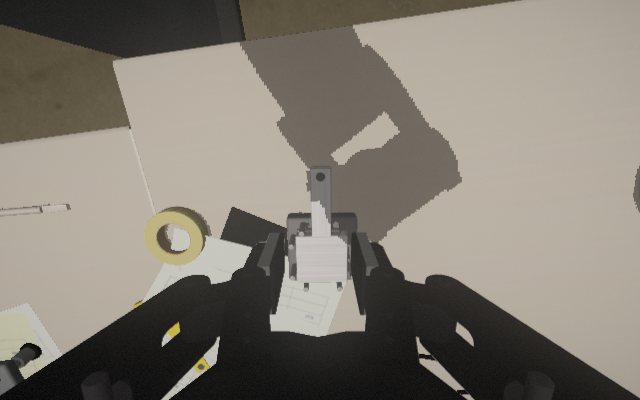

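Run:
```python
import cv2
im=cv2.imread("pics/c_wrist.png")
cv2.imwrite("pics/c_crop.png",cv2.resize(im[155:325,240:400],None,fx=4.5,fy=3.5*4.5/4.5,interpolation=cv2.INTER_CUBIC))
```

```text
(no output)
```

View pics/c_crop.png

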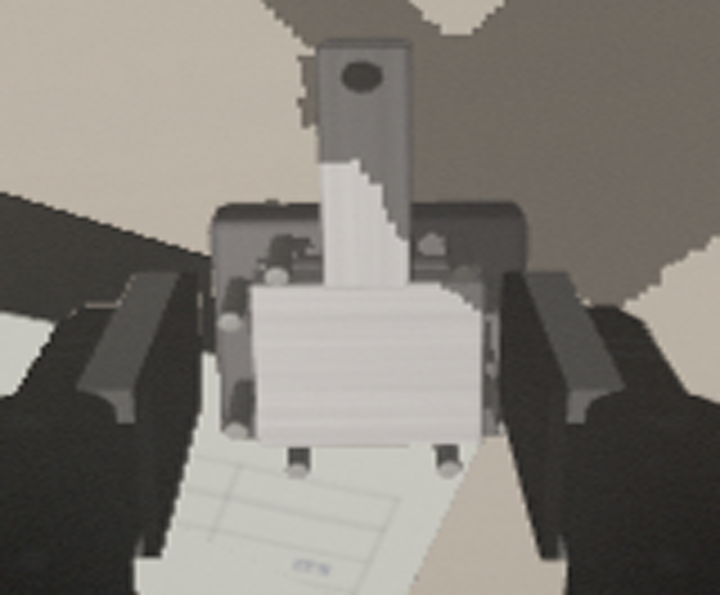

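Run:
```python
from h import *
import json
m=json.load(open("m1.json"))
f=lambda x,y:(240+x/4.5-.4,155+y/3.5-.4)
for c in [(250,287),(482,287),(478,443),(257,443),(318,42),(411,42),(362,76),(325,285),(408,285)]: print(c,w(m,f(*c),.044))
S=np.array([w(m,f(*c),.044) for c in [(250,287),(482,287),(478,443),(257,443)]]);print(S.mean(0))
# where project TCP / fingertip
for P in [(.3801,.3742,.2006),(.3801,.3742,.1866)]: print(p(m,P))
# fingertip corner candidates on pad inner faces: half-opening 17mm along z tool
R=np.array(env.observe()["tool_rot"]);T=np.array(env.observe()["position"])
for dx in (.014,.010,.005):
  for sy in(-.011,.011):
    q=p(m,T+R@np.array([dx,sy,-.017]));print(dx,sy,q,((q[0]-239.6)*4.5,(q[1]-154.6)*3.5))
```

```text
(250, 287) [0.4321 0.3443 0.044 ]
(482, 287) [0.439  0.3967 0.044 ]
(478, 443) [0.4902 0.3903 0.044 ]
(257, 443) [0.4833 0.3382 0.044 ]
(318, 42) [0.3623 0.3697 0.044 ]
(411, 42) [0.3649 0.3893 0.044 ]
(362, 76) [0.3729 0.3777 0.044 ]
(325, 285) [0.4337 0.3613 0.044 ]
(408, 285) [0.4362 0.3801 0.044 ]
[0.4611 0.3674 0.044 ]
[317.6969 261.4839]
[317.6447 248.452 ]
0.014 -0.011 [285.4788 267.5078] (np.float64(206.45444339529467), np.float64(395.1772455880713))
0.014 0.011 [284.2384 228.6495] (np.float64(200.872869251434), np.float64(259.17331189998634))
0.01 -0.011 [284.6927 271.4009] (np.float64(202.91703380189637), np.float64(408.80326958977184))
0.01 0.011 [283.389  231.6946] (np.float64(197.05033450584807), np.float64(269.8311910185513))
0.005 -0.011 [283.6534 276.5479] (np.float64(198.24034496233088), np.float64(426.81777220641436))
0.005 0.011 [282.2634 235.7295] (np.float64(191.98534328367168), np.float64(283.95325079704764))
```

```bash
python3 plan.py 0.387 0.3755 0.070 83
```

```text
t 2.9 P [0.3801 0.3742 0.2006] zang 82.4417196333906 q [ 31.8321  22.282   81.3817  -0.006   76.3154 -50.6082] F [ 0.3946  0.3367 -0.2152] w 0.03405561919751734
shift [ 0.1306 -0.0067  0.0022] yaw -0.00974383054657471 tilt x [ 0.0004  0.0001 -1.    ]
```

```bash
python3 -m jog '[[-0.2,0.05,-0.0067,0.0022,-0.01],[-0.2,0.09,-0.0067,0.0022,-0.01],[-0.2,0.12,-0.0067,0.0022,-0.01],[-0.2,0.1306,-0.0067,0.0022,-0.01],[-0.2,0.1306,-0.0067,0.0022,-0.01],[-0.2,0.1306,-0.0067,0.0022,-0.01]]' 70
python3 - <<'E'
from h import *
import json
m=env.camera_model("wrist"); json.dump({k:np.array(v).tolist() for k,v in m.items()},open("m2.json","w"))
im=env.get_image("wrist")[:,:,::-1]
cv2.imwrite("pics/d_wrist.png",cv2.resize(im[120:340,200:440],None,fx=3,fy=2.7,interpolation=cv2.INTER_CUBIC))
E
python3 plan.py 0.387 0.3755 0.051 83
```

```text
time_s: 3.5
position: [0.3872, 0.3769, 0.0712]
tool_rot: [[0.002, -0.993, 0.12], [0.001, 0.12, 0.993], [-1.0, -0.002, 0.001]]
ft_force: [0.6, 0.9, 1.3]
grip_width: 0.034
t 3.55 P [0.3873 0.377  0.0714] zang 83.12303846451216 q [ 31.6741  31.7297  89.974   -0.0018  58.116  -51.4478] F [-0.4581  0.0323 -0.7066] w 0.034498142639761
shift [ 0.0204  0.0002 -0.0016] yaw 0.0021474263123351977 tilt x [ 0.0027  0.0016 -1.    ]
```

View pics/d_wrist.png

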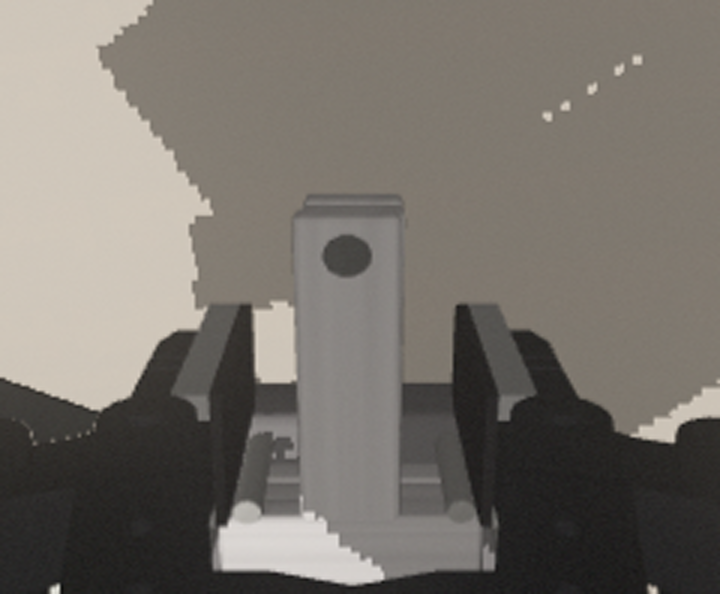

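```bash
python3 -m jog '[[-0.2,0.01,0,-0.001,0],[-0.2,0.0195,0,-0.001,0],[-0.2,0.0195,0,-0.001,0],[-0.2,0.0195,0,-0.001,0],[-0.2,0.0195,0,-0.001,0]]'
python3 - <<'E'
from h import *
import json
im=env.get_image("wrist")[:,:,::-1]
cv2.imwrite("pics/e_wrist.png",cv2.resize(im[120:340,200:440],None,fx=3,fy=2.7,interpolation=cv2.INTER_CUBIC))
E
python3 plan.py 0.387 0.3755 0.051 83
```

```text
time_s: 4.05
position: [0.3864, 0.3758, 0.0504]
tool_rot: [[0.0, -0.993, 0.119], [0.0, 0.119, 0.993], [-1.0, -0.0, 0.0]]
ft_force: [-0.8, -0.5, -0.2]
grip_width: 0.0344
t 4.1 P [0.3864 0.3758 0.0504] zang 83.13685256155343 q [ 31.6065  33.4495  91.2298   0.0015  55.2946 -51.5312] F [0.549  0.4324 0.0956] w 0.03434426772319353
shift [-0.0006 -0.0006 -0.0002] yaw 0.002388527788895725 tilt x [ 0.0004  0.0003 -1.    ]
```

View pics/e_wrist.png

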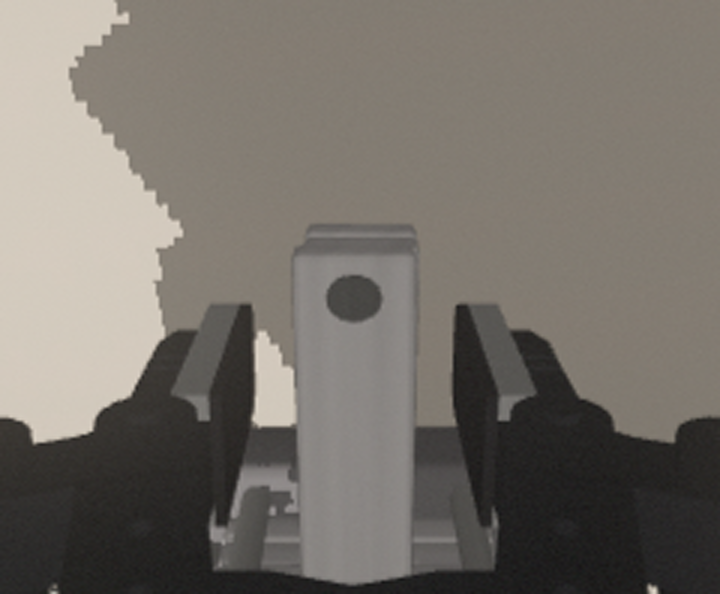

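```bash
python3 -m jog '[[-1,0,0,0,0],[-1,0,0,0,0],[-1,0,0,0,0],[-1,0,0,0,0],[-1,0,0,0,0]]' 80;python3 -m jog '[[-1,-0.01,0,0,0],[-1,-0.02,0,0,0],[-1,-0.03,0,0,0],[-1,-0.03,0,0,0],[-1,-0.03,0,0,0]]';  python3 - <<'E'
from h import *
im=env.get_image("wrist")[:,:,::-1]
cv2.imwrite("pics/f_wrist.png",im)
im=env.get_image("scene")[:,:,::-1]
cv2.imwrite("pics/f_scene.png",cv2.resize(im[290:380,200:320],None,fx=6,fy=6,interpolation=cv2.INTER_CUBIC))
E
python3 plan.py 0.387 0.3755 0.2 83
```

```text
time_s: 4.6
position: [0.3863, 0.3757, 0.0504]
tool_rot: [[0.0, -0.993, 0.12], [0.0, 0.12, 0.993], [-1.0, -0.0, 0.0]]
ft_force: [-1.5, 0.2, 4.5]
grip_width: 0.0171
time_s: 5.1
position: [0.3863, 0.3756, 0.0805]
tool_rot: [[0.0, -0.993, 0.12], [0.0, 0.12, 0.993], [-1.0, -0.0, 0.0]]
ft_force: [-0.3, 0.6, -0.5]
grip_width: 0.0175
t 5.2 P [0.3861 0.3755 0.0799] zang 83.13336220046686 q [ 31.6024  30.9571  89.6462   0.0005  59.4355 -51.5312] F [ 0.6408 -0.5549 -0.5934] w 0.01702705036749641
shift [-0.1201 -0.0008  0.    ] yaw 0.00232760949585172 tilt x [-0.0006 -0.0003 -1.    ]
```

View pics/f_wrist.png

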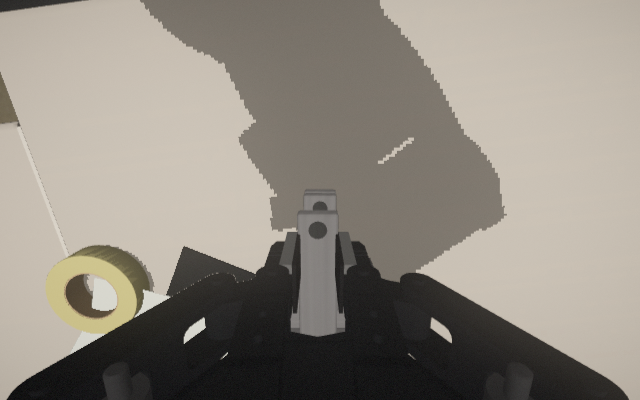

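View pics/f_scene.png

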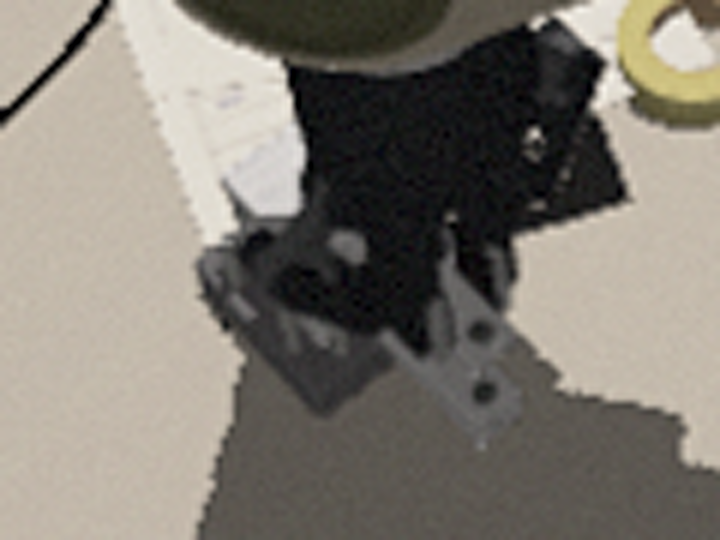

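```bash
python3 plan.py 0.407 -0.153 0.2 92.5;  python3 - <<'E'
from h import *
m=env.camera_model("top")
for u in [(284,262),(350,263),(320,277)]: print(w(m,u,.004))
E
```

```text
t 5.2 P [0.3861 0.3755 0.0799] zang 83.13336220046686 q [ 31.6024  30.9571  89.6462   0.0005  59.4355 -51.5312] F [ 0.6408 -0.5549 -0.5934] w 0.01702705036749641
shift [-0.1199 -0.0839 -0.5223] yaw -0.1634786694436096 tilt x [-0.0006 -0.0003 -1.    ]
[0.3744 0.0812 0.004 ]
[ 0.3676 -0.1122  0.004 ]
[ 0.3289 -0.0234  0.004 ]
```

```bash
python3 -m jog '[[-1,-0.05,0,0,0],[-1,-0.09,0,0,0],[-1,-0.12,-0.084,-0.522,-0.163],[-1,-0.12,-0.084,-0.522,-0.163],[-1,-0.12,-0.084,-0.522,-0.163],[-1,-0.12,-0.084,-0.522,-0.163],[-1,-0.12,-0.084,-0.522,-0.163],[-1,-0.12,-0.084,-0.522,-0.163],[-1,-0.12,-0.084,-0.522,-0.163],[-1,-0.12,-0.084,-0.522,-0.163],[-1,-0.12,-0.084,-0.522,-0.163],[-1,-0.12,-0.084,-0.522,-0.163],[-1,-0.12,-0.084,-0.522,-0.163],[-1,-0.12,-0.084,-0.522,-0.163],[-1,-0.12,-0.084,-0.522,-0.163],[-1,-0.12,-0.084,-0.522,-0.163],[-1,-0.12,-0.084,-0.522,-0.163]]';  python3 - <<'E'
from h import *
for n in ["wrist","scene","top"]:
    cv2.imwrite(f"pics/g_{n}.png",env.get_image(n)[:,:,::-1])
E
python3 plan.py 0.407 -0.153 0.06 92.5
```

```text
time_s: 6.9
position: [0.4072, -0.1516, 0.2002]
tool_rot: [[-0.0, -0.999, -0.045], [0.0, -0.045, 0.999], [-1.0, 0.0, 0.0]]
ft_force: [-0.6, 0.2, 0.5]
grip_width: 0.0171
t 7.05 P [ 0.4074 -0.1519  0.2003] zang 92.54896833811365 q [ -36.1356   12.8344   95.8599    0.0001   71.3038 -128.6846] F [-0.5541  0.1496 -0.5567] w 0.01691818319456931
shift [ 0.1403  0.0004 -0.001 ] yaw 0.0008546587293128256 tilt x [ 0. -0. -1.]
```

View pics/g_wrist.png

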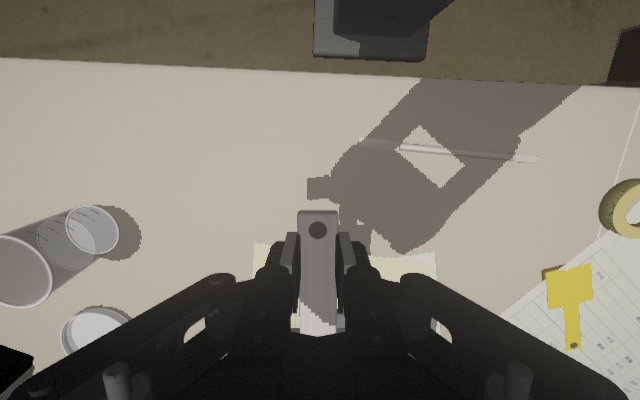

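View pics/g_scene.png

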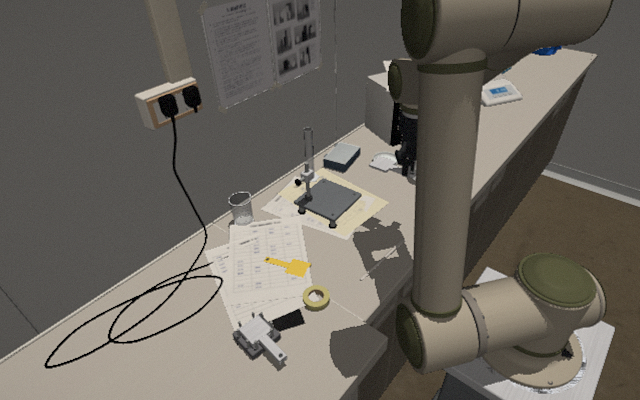

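View pics/g_top.png

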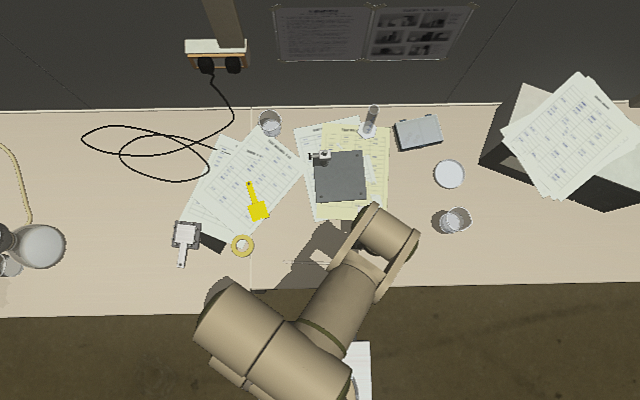

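Run:
```python
from h import *
m=env.camera_model("wrist");o=env.observe();R=np.array(o["tool_rot"]);T=np.array(o["position"])
P=lambda *a:p(m,T+R@np.array(a))
for t in (0,2,4,-2):  # droop deg of pad (tab end rises)
    s=np.radians(t)
    f=lambda y,z,h=0.0064:P(h-y*np.sin(s),y*np.cos(s),z)
    print(t,"hole",f(.0140,0),"end",f(.0225,-.01),f(.0225,.01),"y-20",f(-.02,-.01),f(-.02,.01))
im=cv2.imread("pics/g_wrist.png")
cv2.imwrite("pics/g_crop.png",cv2.resize(im[195:345,270:370],None,fx=7,fy=4,interpolation=cv2.INTER_CUBIC))
```

```text
0 hole [317.2415 228.9141] end [296.1432 212.1925] [338.3424 212.1907] y-20 [297.7028 290.8218] [336.7545 290.8084]
2 hole [317.242  229.3158] end [296.0322 212.7612] [338.4552 212.7592] y-20 [297.7865 290.0189] [336.6695 290.0056]
4 hole [317.2425 229.7527] end [295.9213 213.3905] [338.5678 213.3885] y-20 [297.8685 289.1824] [336.5862 289.1694]
-2 hole [317.2409 228.548 ] end [296.2541 211.6843] [338.2298 211.6826] y-20 [297.6176 291.5898] [336.8411 291.5762]
```

View pics/g_crop.png

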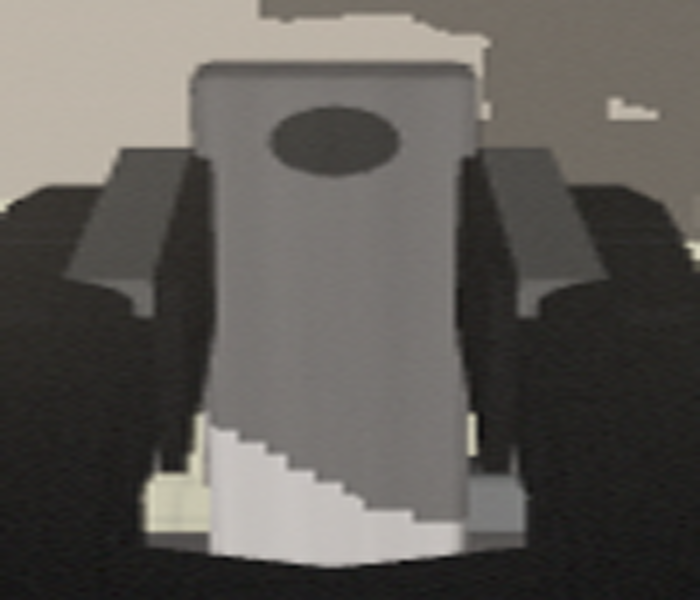

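```bash
python3 -m jog '[[-1,0.05,0,-0.001,0],[-1,0.1,0,-0.001,0],[-1,0.14,0,-0.001,0],[-1,0.16,0,-0.001,0],[-1,0.17,0,-0.001,0],[-1,0.178,0,-0.001,0],[-1,0.1815,0,-0.001,0],[-1,0.1815,0,-0.001,0],[-1,0.1815,0,-0.001,0]]'
python3 - <<'E'
from h import *
for n in ["wrist","top"]:
    cv2.imwrite(f"pics/h_{n}.png",env.get_image(n)[:,:,::-1])
E
python3 plan.py 0.492 -0.149 0.0185 92.5
```

```text
time_s: 7.95
position: [0.4077, -0.1539, 0.0194]
tool_rot: [[0.001, -0.999, -0.043], [-0.001, -0.043, 0.999], [-1.0, -0.001, -0.001]]
ft_force: [0.3, 0.8, -1.0]
grip_width: 0.017
t 8.05 P [ 0.4077 -0.1538  0.0193] zang 92.47831178084782 q [ -36.3196   29.9168  109.2637    0.0017   40.7381 -128.7993] F [-0.384   0.3799 -0.3317] w 0.017256300645189033
shift [ 0.0009 -0.0845  0.0012] yaw -0.000378530833099419 tilt x [ 0.0012 -0.0008 -1.    ]
```

View pics/h_wrist.png

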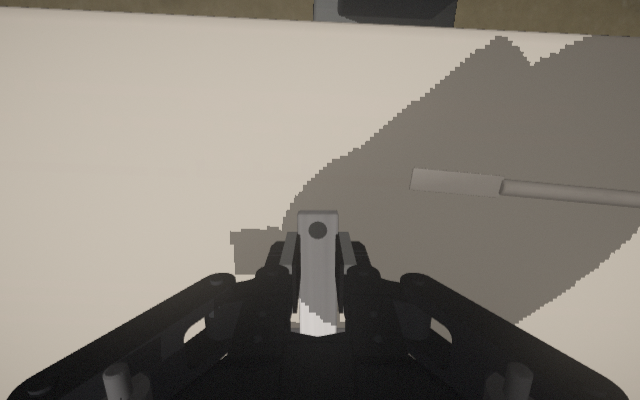

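View pics/h_top.png

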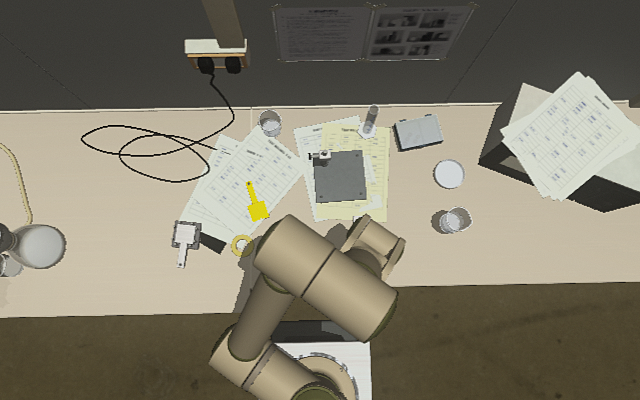

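Still clear of the spatula (near end 415,180) and no contact. I slide in, keeping the height.

```bash
python3 -m jog '[[-1,0.0005,-0.01,0.001,0],[-1,0.0005,-0.02,0.001,0],[-1,0.0005,-0.03,0.001,0],[-1,0.0005,-0.04,0.001,0],[-1,0.0005,-0.045,0.001,0],[-1,0.0005,-0.045,0.001,0]]'; python3 plan.py 0.492 -0.149 0.0185 92.5
```

```text
time_s: 8.65
position: [0.453, -0.1506, 0.0181]
tool_rot: [[0.0, -0.999, -0.044], [-0.0, -0.044, 0.999], [-1.0, -0.0, -0.0]]
ft_force: [0.5, -0.4, -0.4]
grip_width: 0.0174
t 8.65 P [ 0.453  -0.1506  0.0181] zang 92.51364415135194 q [ -32.6463   32.4908  102.7136    0.0021   44.7759 -125.1614] F [ 0.5465 -0.3558 -0.3778] w 0.017365840762519926
shift [-0.0004 -0.0391 -0.0001] yaw 0.00023813536473179 tilt x [ 0.0003 -0.0002 -1.    ]
```

```bash
python3 -m jog '[[-1,0,-0.008,0,0],[-1,0,-0.016,0,0],[-1,0,-0.024,0,0],[-1,0,-0.032,0,0],[-1,0,-0.039,0,0],[-1,0,-0.039,0,0],[-1,0,-0.039,0,0]]'
python3 - <<'E'
from h import *
for n in ["wrist","scene"]:
    cv2.imwrite(f"pics/i_{n}.png",env.get_image(n)[:,:,::-1])
E
python3 plan.py 0.492 -0.149 0.0185 92.5
```

```text
time_s: 9.35
position: [0.4911, -0.1489, 0.0181]
tool_rot: [[-0.0, -0.999, -0.043], [0.0, -0.043, 0.999], [-1.0, 0.0, 0.0]]
ft_force: [0.5, 1.0, -1.4]
grip_width: 0.0168
t 9.45 P [ 0.4909 -0.1489  0.0182] zang 92.47252513668228 q [ -30.1163   34.6937   96.9376   -0.0023   48.4009 -122.5874] F [-0.1965  0.8014 -1.4711] w 0.016822089400009548
shift [-0.0003 -0.0011 -0.0001] yaw -0.0004795268264293979 tilt x [-0.0005  0.0003 -1.    ]
```

View pics/i_wrist.png

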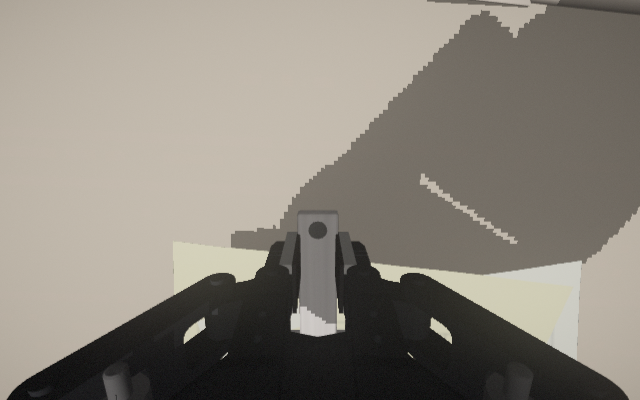

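View pics/i_scene.png

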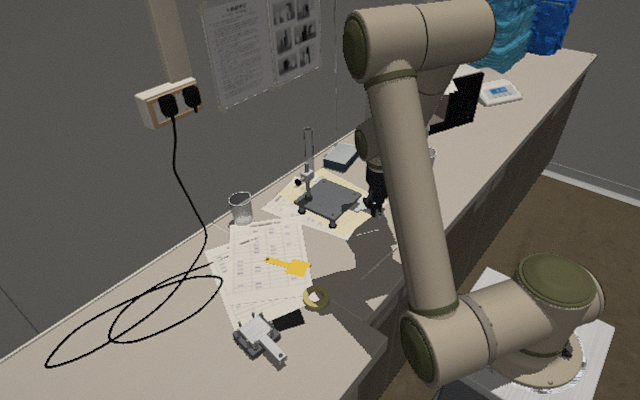

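```bash
python3 -m jog '[[-1,0.0015,0,0,0],[-1,0.003,0,0,0],[-1,0.0035,0,0,0],[-1,0.0035,0,0,0],[-1,0.0035,0,0,0]]'; python3 -m jog '[[-0.1,0,0,0,0],[-0.1,0,0,0,0],[-0.1,0,0,0,0],[-0.1,0,0,0,0]]';python3 -m jog '[[-0.1,-0.02,0,0,0],[-0.1,-0.06,0,0,0],[-0.1,-0.1,0,0,0],[-0.1,-0.14,0,0,0],[-0.1,-0.16,0,0,0],[-0.1,-0.16,0,0,0],[-0.1,-0.16,0,0,0]]'
python3 - <<'E'
from h import *
import json
m=env.camera_model("wrist"); json.dump({k:np.array(v).tolist() for k,v in m.items()},open("m3.json","w"))
for n in ["wrist"]:
    cv2.imwrite(f"pics/j_{n}.png",env.get_image(n)[:,:,::-1])
E
python3 plan.py 0.387 0.3755 0.18 83
```

```text
time_s: 9.95
position: [0.4911, -0.149, 0.0149]
tool_rot: [[-0.0, -0.999, -0.043], [-0.0, -0.043, 0.999], [-1.0, 0.0, -0.0]]
ft_force: [-2.5, 0.1, 4.3]
grip_width: 0.0173
time_s: 10.35
position: [0.4913, -0.149, 0.0146]
tool_rot: [[-0.0, -0.999, -0.043], [0.0, -0.043, 0.999], [-1.0, 0.0, 0.0]]
ft_force: [-0.6, 0.5, -0.3]
grip_width: 0.0383
time_s: 11.05
position: [0.491, -0.1489, 0.1743]
tool_rot: [[-0.0, -0.999, -0.043], [0.0, -0.043, 0.999], [-1.0, 0.0, 0.0]]
ft_force: [0.7, 0.7, -0.3]
grip_width: 0.0384
t 11.1 P [ 0.4908 -0.1488  0.1736] zang 92.4722335696665 q [ -30.1097   21.9875   86.9023    0.0012   71.2243 -122.5824] F [-0.0685  0.0288  0.395 ] w 0.03811419103761043
shift [-0.0057  0.0811  0.5283] yaw 0.16532166330861636 tilt x [-0.0017  0.001  -1.    ]
```

View pics/j_wrist.png

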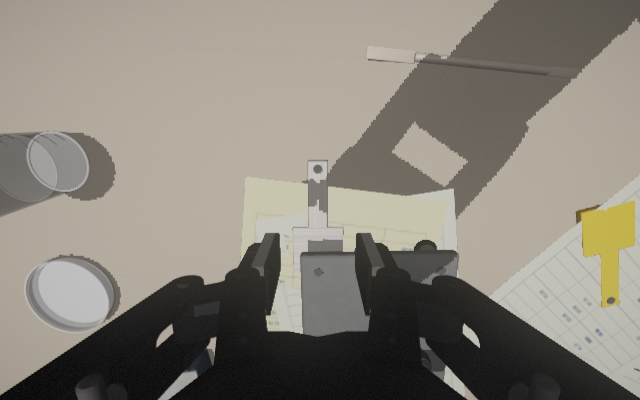

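Run:
```python
from h import *
import json
m=json.load(open("m3.json"))
im=cv2.imread("pics/j_wrist.png")
cv2.imwrite("pics/j_crop.png",cv2.resize(im[150:310,280:380],None,fx=6,fy=3.7,interpolation=cv2.INTER_CUBIC))
print(w(m,(293,228),.008),w(m,(343,228),.008),w(m,(318,161),.008),w(m,(318,169),.008))
print(w(m,(302,256),.048),w(m,(457,251),.048),w(m,(319,272),.048))
```

```text
[ 0.5418 -0.172   0.008 ] [ 0.5395 -0.1196  0.008 ] [ 0.4699 -0.1489  0.008 ] [ 0.4779 -0.1486  0.008 ]
[ 0.5532 -0.1603  0.048 ] [ 0.5419 -0.0166  0.048 ] [ 0.5692 -0.1437  0.048 ]
```

View pics/j_crop.png

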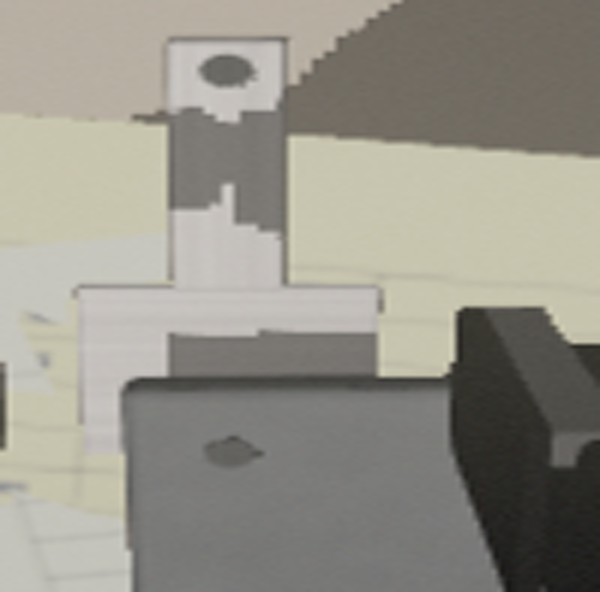

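```bash
python3 -m jog '[[-0.2,-0.006,0.081,0.528,0.165],[-0.2,-0.006,0.081,0.528,0.165],[-0.2,-0.006,0.081,0.528,0.165],[-0.2,-0.006,0.081,0.528,0.165],[-0.2,-0.006,0.081,0.528,0.165],[-0.2,-0.006,0.081,0.528,0.165],[-0.2,-0.006,0.081,0.528,0.165],[-0.2,-0.006,0.081,0.528,0.165],[-0.2,-0.006,0.081,0.528,0.165],[-0.2,-0.006,0.081,0.528,0.165],[-0.2,-0.006,0.081,0.528,0.165],[-0.2,-0.006,0.081,0.528,0.165],[-0.2,-0.006,0.081,0.528,0.165],[-0.2,-0.006,0.081,0.528,0.165],[-0.2,-0.006,0.081,0.528,0.165]]';  python3 plan.py 0.3864 0.3757 0.062 83.1
```

```text
time_s: 12.6
position: [0.3879, 0.3739, 0.1804]
tool_rot: [[-0.001, -0.992, 0.123], [-0.001, 0.123, 0.992], [-1.0, 0.001, -0.001]]
ft_force: [1.4, -0.4, -0.4]
grip_width: 0.0342
t 12.6 P [0.3879 0.3739 0.1804] zang 82.92957131048276 q [ 31.3584  23.9507  82.2985  -0.0062  73.7983 -51.5694] F [ 1.3709 -0.4485 -0.4267] w 0.03417266919276245
shift [0.1184 0.0016 0.0016] yaw -0.0029745417719346887 tilt x [-0.0007 -0.0005 -1.    ]
```

```bash
python3 -m jog '[[-0.2,0.05,0.001,0.001,-0.003],[-0.2,0.09,0.001,0.001,-0.003],[-0.2,0.11,0.001,0.001,-0.003],[-0.2,0.118,0.001,0.001,-0.003],[-0.2,0.118,0.001,0.001,-0.003],[-0.2,0.118,0.001,0.001,-0.003]]';  python3 - <<'E'
from h import *
im=env.get_image("wrist")[:,:,::-1]
cv2.imwrite("pics/k_wrist.png",cv2.resize(im[120:340,200:440],None,fx=3,fy=2.7,interpolation=cv2.INTER_CUBIC))
E
python3 plan.py 0.3864 0.3757 0.0424 83.1
```

```text
time_s: 13.2
position: [0.3874, 0.3762, 0.0639]
tool_rot: [[0.002, -0.993, 0.119], [0.001, 0.119, 0.993], [-1.0, -0.002, 0.001]]
ft_force: [-0.7, 0.6, 0.4]
grip_width: 0.0339
t 13.25 P [0.3874 0.3763 0.0641] zang 83.16969774397282 q [ 31.5997  32.3233  90.4263  -0.0001  57.1058 -51.5699] F [-0.1602  0.4539  0.2817] w 0.03404475465821853
shift [ 0.0217  0.001  -0.0007] yaw 0.0012164551135378182 tilt x [ 0.0022  0.0013 -1.    ]
```

View pics/k_wrist.png

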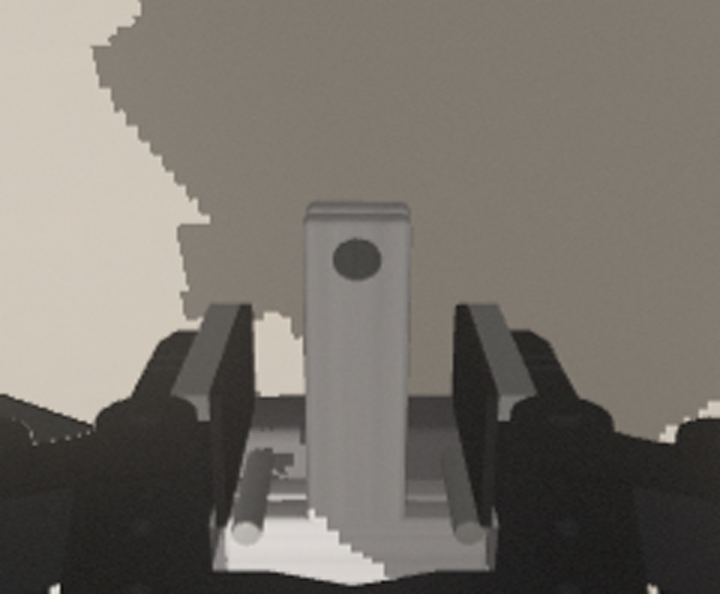

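```bash
python3 -m jog '[[-0.2,0.01,0,0,0],[-0.2,0.0202,0,0,0],[-0.2,0.0202,0,0,0],[-0.2,0.0202,0,0,0],[-0.2,0.0202,0,0,0]]'; python3 plan.py 0.3864 0.3757 0.0424 83.1
```

```text
time_s: 13.75
position: [0.3867, 0.3762, 0.0427]
tool_rot: [[0.0, -0.993, 0.118], [0.0, 0.118, 0.993], [-1.0, -0.0, 0.0]]
ft_force: [-0.5, -0.1, -0.3]
grip_width: 0.0342
t 13.75 P [0.3867 0.3762 0.0427] zang 83.19721146679646 q [ 31.629   34.1725  91.518    0.0001  54.2945 -51.5682] F [-0.4752 -0.0962 -0.3082] w 0.03422008601116046
shift [ 0.0003  0.0003 -0.0005] yaw 0.0016966601662914776 tilt x [ 0.0002  0.0001 -1.    ]
```

```bash
python3 -m jog '[[-1,0,0,0,0],[-1,0,0,0,0],[-1,0,0,0,0],[-1,0,0,0,0],[-1,0,0,0,0]]' 80;python3 -m jog '[[-1,-0.01,0,0,0],[-1,-0.02,0,0,0],[-1,-0.035,0,0,0],[-1,-0.035,0,0,0],[-1,-0.035,0,0,0]]';  python3 - <<'E'
from h import *
im=env.get_image("wrist")[:,:,::-1]
cv2.imwrite("pics/l_wrist.png",cv2.resize(im[120:340,200:440],None,fx=3,fy=2.7,interpolation=cv2.INTER_CUBIC))
E
python3 plan.py 0.407 -0.153 0.2 92.5
```

```text
time_s: 14.25
position: [0.3867, 0.3762, 0.0428]
tool_rot: [[0.0, -0.993, 0.119], [0.0, 0.119, 0.993], [-1.0, -0.0, 0.0]]
ft_force: [-1.0, 1.5, 3.6]
grip_width: 0.017
time_s: 14.75
position: [0.3867, 0.3761, 0.0778]
tool_rot: [[0.001, -0.993, 0.119], [0.0, 0.119, 0.993], [-1.0, -0.001, 0.0]]
ft_force: [-0.5, 0.4, -0.6]
grip_width: 0.0171
t 14.8 P [0.3865 0.3759 0.0773] zang 83.19093783594964 q [ 31.6224  31.2115  89.7202  -0.0034  59.0932 -51.5668] F [-0.3791 -0.2114 -0.9456] w 0.017102516404792382
shift [-0.1226 -0.0831 -0.5228] yaw -0.16247378503550755 tilt x [-0.0003 -0.0003 -1.    ]
```

View pics/l_wrist.png

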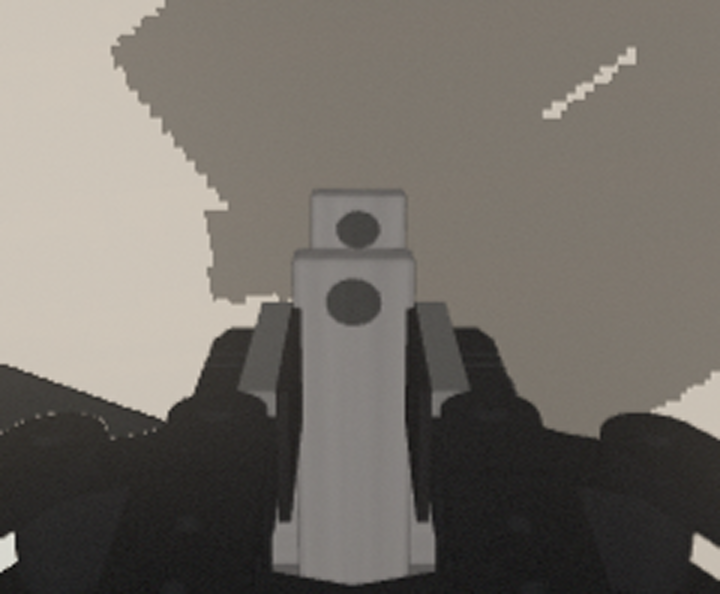

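```bash
python3 -m jog '[[-1,-0.05,0,0,0],[-1,-0.09,0,0,0],[-1,-0.123,-0.083,-0.523,-0.163],[-1,-0.123,-0.083,-0.523,-0.163],[-1,-0.123,-0.083,-0.523,-0.163],[-1,-0.123,-0.083,-0.523,-0.163],[-1,-0.123,-0.083,-0.523,-0.163],[-1,-0.123,-0.083,-0.523,-0.163],[-1,-0.123,-0.083,-0.523,-0.163],[-1,-0.123,-0.083,-0.523,-0.163],[-1,-0.123,-0.083,-0.523,-0.163],[-1,-0.123,-0.083,-0.523,-0.163],[-1,-0.123,-0.083,-0.523,-0.163],[-1,-0.123,-0.083,-0.523,-0.163],[-1,-0.123,-0.083,-0.523,-0.163],[-1,-0.123,-0.083,-0.523,-0.163],[-1,-0.123,-0.083,-0.523,-0.163],[-1,-0.123,-0.083,-0.523,-0.163]]';  python3 plan.py 0.407 -0.1527 0.035 92.5
```

```text
time_s: 16.6
position: [0.4071, -0.1522, 0.2005]
tool_rot: [[-0.0, -0.999, -0.046], [0.0, -0.046, 0.999], [-1.0, 0.0, 0.0]]
ft_force: [-0.7, 0.5, 0.2]
grip_width: 0.0172
t 16.6 P [ 0.4071 -0.1522  0.2005] zang 92.61915114487621 q [ -36.1842   12.8042   95.8572    0.0004   71.3463 -128.8034] F [-0.6964  0.4929  0.1692] w 0.017198511519002528
shift [ 0.1655  0.0001 -0.0005] yaw 0.002079579785610685 tilt x [-0.0001  0.0001 -1.    ]
```

```bash
python3 -m jog '[[-1,0.05,0,0,0.002],[-1,0.1,0,0,0.002],[-1,0.14,0,0,0.002],[-1,0.16,0,0,0.002],[-1,0.17,0,0,0.002],[-1,0.172,0,0,0.002],[-1,0.172,0,0,0.002],[-1,0.172,0,0,0.002],[-1,0.172,0,0,0.002]]'; python3 plan.py 0.492 -0.149 0.0237 92.5
python3 -m jog '[[-1,0.001,0,0,0],[-1,0.002,0,0,0],[-1,0.0025,0,0,0],[-1,0.0025,0,0,0]]'
python3 -m jog '[[-1,0.001,0,0,0],[-1,0.0015,0,0,0],[-1,0.0015,0,0,0],[-1,0.0015,0,0,0]]'; python3 plan.py 0.492 -0.149 0.0237 92.5
```

```text
time_s: 17.5
position: [0.4075, -0.1533, 0.0294]
tool_rot: [[0.002, -0.999, -0.042], [-0.001, -0.042, 0.999], [-1.0, -0.002, -0.001]]
ft_force: [0.1, -0.1, -0.5]
grip_width: 0.0175
t 17.5 P [ 0.4075 -0.1533  0.0294] zang 92.4254610807491 q [ -36.2727   28.6946  108.8457    0.0004   42.3444 -128.6985] F [ 0.1249 -0.0712 -0.5134] w 0.01748804596846105
shift [ 0.0058 -0.0846  0.0007] yaw -0.0013009495618063565 tilt x [ 0.0016 -0.0012 -1.    ]
time_s: 17.9
position: [0.407, -0.153, 0.026]
tool_rot: [[-0.0, -0.999, -0.042], [0.0, -0.042, 0.999], [-1.0, 0.0, 0.0]]
ft_force: [-0.2, -0.4, -0.0]
grip_width: 0.0176
time_s: 18.3
position: [0.4071, -0.153, 0.0245]
tool_rot: [[-0.0, -0.999, -0.042], [0.0, -0.042, 0.999], [-1.0, 0.0, 0.0]]
ft_force: [0.1, 0.5, -1.4]
grip_width: 0.0167
t 18.3 P [ 0.4071 -0.153   0.0245] zang 92.41827287007878 q [ -36.2808   29.2743  109.0894    0.002    41.6425 -128.7005] F [ 0.1371  0.4557 -1.4384] w 0.016704360085542547
shift [ 0.0008 -0.085   0.0005] yaw -0.0014264075053302052 tilt x [-0.0001  0.0001 -1.    ]
```

```bash
python3 -m jog '[[-1,0.0005,0,0,0],[-1,0.0008,0,0,0],[-1,0.0008,0,0,0],[-1,0.0008,0,0,0]]'; python3 -c "
from h import *
print(env.observe()['ft_force'])"
python3 -m jog '[[-1,0.0005,0,0,0],[-1,0.0008,0,0,0],[-1,0.0008,0,0,0],[-1,0.0008,0,0,0]]'; python3 plan.py 0.492 -0.149 0.0237 92.5
```

```text
time_s: 18.7
position: [0.4071, -0.153, 0.0237]
tool_rot: [[-0.0, -0.999, -0.042], [0.0, -0.042, 0.999], [-1.0, 0.0, 0.0]]
ft_force: [-0.2, 0.2, -0.6]
grip_width: 0.017
[-0.1832  0.2068 -0.6258]
time_s: 19.1
position: [0.4071, -0.1531, 0.023]
tool_rot: [[0.0, -0.999, -0.042], [-0.0, -0.042, 0.999], [-1.0, -0.0, -0.0]]
ft_force: [-0.3, 0.1, 0.1]
grip_width: 0.0173
t 19.1 P [ 0.4071 -0.1531  0.023 ] zang 92.4193199152233 q [ -36.2819   29.4556  109.1667   -0.0026   41.3718 -128.6993] F [-0.2726  0.1126  0.1327] w 0.01725223140203725
shift [-0.0007 -0.085   0.0005] yaw -0.0014081331201416072 tilt x [ 0.0001 -0.0001 -1.    ]
```

```bash
python3 -m jog '[[-1,-0.0003,-0.008,0,0],[-1,-0.0003,-0.016,0,0],[-1,-0.0003,-0.024,0,0],[-1,-0.0003,-0.032,0,0],[-1,-0.0003,-0.038,0,0],[-1,-0.0003,-0.038,0,0],[-1,-0.0003,-0.038,0,0]]'
python3 plan.py 0.492 -0.149 0.0235 92.5
```

```text
time_s: 19.8
position: [0.4452, -0.1514, 0.0232]
tool_rot: [[0.0, -0.999, -0.042], [-0.0, -0.042, 0.999], [-1.0, -0.0, -0.0]]
ft_force: [0.2, 0.4, 0.7]
grip_width: 0.0169
t 19.8 P [ 0.4452 -0.1514  0.0232] zang 92.42960928974607 q [ -33.254    31.5136  103.6144    0.0075   44.8523 -125.6889] F [0.2402 0.3734 0.7331] w 0.01690997602166618
shift [-0.0003 -0.0468  0.0004] yaw -0.0012285496567486925 tilt x [ 0.0003 -0.0001 -1.    ]
```

```bash
python3 -m jog '[[-1,0,-0.005,0,0],[-1,0,-0.01,0,0],[-1,0,-0.015,0,0],[-1,0,-0.02,0,0],[-1,0,-0.02,0,0]]'
python3 -m jog '[[-1,0,-0.005,0,0],[-1,0,-0.01,0,0],[-1,0,-0.015,0,0],[-1,0,-0.02,0,0],[-1,0,-0.02,0,0]]'
python3 plan.py 0.492 -0.149 0.0235 92.5
```

```text
time_s: 20.3
position: [0.4658, -0.1507, 0.0232]
tool_rot: [[0.001, -0.999, -0.042], [-0.0, -0.042, 0.999], [-1.0, -0.001, -0.0]]
ft_force: [0.5, -0.4, 1.3]
grip_width: 0.0174
time_s: 20.8
position: [0.4858, -0.1498, 0.0232]
tool_rot: [[0.001, -0.999, -0.042], [-0.0, -0.042, 0.999], [-1.0, -0.001, -0.0]]
ft_force: [0.1, 0.0, 1.2]
grip_width: 0.0172
t 20.8 P [ 0.4858 -0.1498  0.0232] zang 92.43168313984538 q [ -30.5095   33.8808   97.5289    0.0125   48.5342 -122.9494] F [0.052  0.012  1.1695] w 0.017177150363054398
shift [-0.0003 -0.0062  0.0006] yaw -0.0011923541443227153 tilt x [ 0.0009 -0.0004 -1.    ]
```

```bash
python3 -m jog '[[-1,0,-0.003,0,0],[-1,0,-0.006,0.0005,0],[-1,0.0003,-0.006,0.0005,0],[-1,0.0005,-0.006,0.0005,0],[-1,0.0005,-0.006,0.0005,0]]'
python3 plan.py 0.492 -0.149 0.0235 92.5
python3 -m jog '[[-0.4,0,0,0,0],[-0.2,0,0,0,0],[-0.1,0,0,0,0],[-0.1,0,0,0,0]]'; python3 -m jog '[[-0.1,-0.02,0,0,0],[-0.1,-0.06,0,0,0],[-0.1,-0.1,0,0,0],[-0.1,-0.14,0,0,0],[-0.1,-0.16,0,0,0],[-0.1,-0.16,0,0,0],[-0.1,-0.16,0,0,0]]'
python3 - <<'E'
from h import *
import json
m=env.camera_model("wrist"); json.dump({k:np.array(v).tolist() for k,v in m.items()},open("m4.json","w"))
im=env.get_image("wrist")[:,:,::-1]
cv2.imwrite("pics/n_wrist.png",im)
cv2.imwrite("pics/n_crop.png",cv2.resize(im[150:310,280:380],None,fx=6,fy=3.7,interpolation=cv2.INTER_CUBIC))
E
```

```text
time_s: 21.3
position: [0.4915, -0.149, 0.0232]
tool_rot: [[0.001, -0.999, -0.042], [-0.0, -0.042, 0.999], [-1.0, -0.001, -0.0]]
ft_force: [0.1, 2.0, 5.4]
grip_width: 0.0173
t 21.3 P [ 0.4915 -0.149   0.0232] zang 92.40939906379681 q [ -30.106    34.205    96.7122    0.0358   49.002  -122.5389] F [0.0654 1.9868 5.3708] w 0.017276702129242573
shift [-0.0003 -0.0005 -0.    ] yaw -0.0015812846421352105 tilt x [ 0.0015 -0.0003 -1.    ]
time_s: 21.7
position: [0.4909, -0.149, 0.0226]
tool_rot: [[-0.0, -0.999, -0.042], [0.0, -0.042, 0.999], [-1.0, 0.0, 0.0]]
ft_force: [-0.7, -0.3, -0.0]
grip_width: 0.0382
time_s: 22.4
position: [0.4907, -0.1489, 0.1822]
tool_rot: [[-0.0, -0.999, -0.042], [0.0, -0.042, 0.999], [-1.0, 0.0, 0.0]]
ft_force: [-0.2, -0.6, -0.8]
grip_width: 0.0384
```

View pics/n_crop.png

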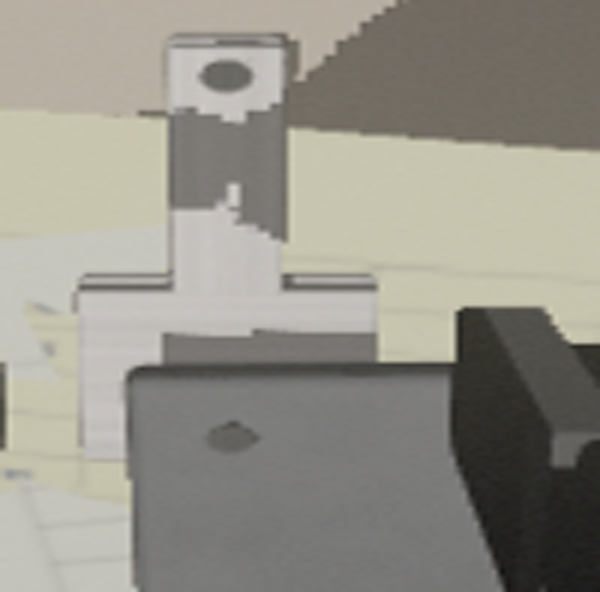

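View pics/n_wrist.png

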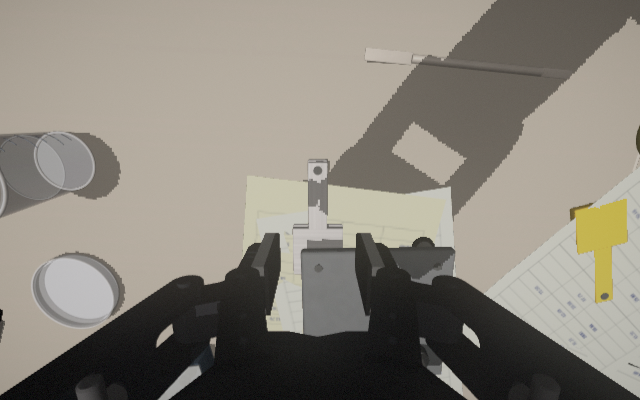

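```bash
python3 - <<'E'
from h import *
import json
m=json.load(open("m4.json"))
f=lambda x,y:(280+x/6-.4,150+y/3.7-.4)
for c,z in [((80,288),.016),((376,288),.016),((80,277),.008),((376,277),.008),((226,45),.016),((127,370),.048),((230,437),.048)]: print(c,w(m,f(*c),z))
E
python3 plan.py 0.567 -0.1455 0.072 92.5
```

```text
(80, 288) [ 0.5408 -0.1721  0.016 ]
(376, 288) [ 0.5386 -0.1204  0.016 ]
(80, 277) [ 0.5406 -0.1728  0.008 ]
(376, 277) [ 0.5384 -0.1198  0.008 ]
(226, 45) [ 0.4704 -0.1496  0.016 ]
(127, 370) [ 0.5503 -0.162   0.048 ]
(230, 437) [ 0.5689 -0.1448  0.048 ]
t 22.45 P [ 0.4905 -0.1488  0.1816] zang 92.41113958821396 q [ -30.1263   21.4655   86.2463    0.0018   72.4023 -122.5381] F [-0.8123 -0.1978 -1.0713] w 0.03827407682141132
shift [ 0.1095 -0.0768 -0.0001] yaw -0.0015509067603444405 tilt x [-0.0017  0.001  -1.    ]
```

```bash
python3 -m jog '[[-1,0,-0.04,0,0],[-1,0,-0.077,0,0],[-1,0,-0.077,0,0],[-1,0.04,-0.077,0,0],[-1,0.08,-0.077,0,0],[-1,0.1,-0.077,0,0],[-1,0.108,-0.077,0,0],[-1,0.108,-0.077,0,0],[-1,0.108,-0.077,0,0]]'
python3 plan.py 0.567 -0.1455 0.062 92.5
```

```text
time_s: 23.35
position: [0.5682, -0.146, 0.0755]
tool_rot: [[0.001, -0.999, -0.042], [-0.0, -0.042, 0.999], [-1.0, -0.001, -0.001]]
ft_force: [-0.1, 0.7, 0.6]
grip_width: -0.0002
t 23.35 P [ 0.5682 -0.146   0.0755] zang 92.41315607893284 q [ -25.9652   35.0471   81.9046   -0.0002   62.9837 -118.3783] F [-0.07    0.6954  0.6359] w -0.00022267990398906203
shift [0.0135 0.0011 0.0005] yaw -0.0015157123579639532 tilt x [ 0.001  -0.0005 -1.    ]
```

```bash
python3 -m jog '[[-1,0.004,0,0,0],[-1,0.008,0,0,0],[-1,0.011,0,0,0],[-1,0.012,0,0,0],[-1,0.013,0,0,0],[-1,0.013,0,0,0],[-1,0.013,0,0,0]]'
python3 -m jog '[[-1,0.001,0,0,0],[-1,0.002,0,0,0],[-1,0.002,0,0,0],[-1,0.002,0,0,0]]'
```

```text
time_s: 24.05
position: [0.5679, -0.1458, 0.062]
tool_rot: [[0.0, -0.999, -0.042], [-0.0, -0.042, 0.999], [-1.0, -0.0, -0.0]]
ft_force: [-1.9, -0.2, 4.2]
grip_width: 0.0003
time_s: 24.45
position: [0.5676, -0.1463, 0.0603]
tool_rot: [[-0.0, -0.999, -0.042], [-0.001, -0.042, 0.999], [-1.0, 0.0, -0.001]]
ft_force: [-5.1, -2.5, 7.8]
grip_width: 0.0002
```

```bash
python3 -m jog '[[-1,0.0008,0,0,0],[-1,0.0016,0,0,0],[-1,0.0016,0,0,0],[-1,0.0016,0,0,0],[-1,0.0016,0,0,0]]'
python3 -m jog '[[-1,0.0005,0,0,0],[-1,0.001,0,0,0],[-1,0.001,0,0,0],[-1,0.001,0,0,0]]'
```

```text
time_s: 24.95
position: [0.5675, -0.1465, 0.0597]
tool_rot: [[-0.0, -0.999, -0.042], [-0.002, -0.042, 0.999], [-1.0, 0.0, -0.002]]
ft_force: [-9.4, -3.0, 15.6]
grip_width: 0.0001
time_s: 25.35
position: [0.5674, -0.1466, 0.0595]
tool_rot: [[0.0, -0.999, -0.042], [-0.002, -0.042, 0.999], [-1.0, -0.0, -0.002]]
ft_force: [-11.8, -1.8, 22.9]
grip_width: 0.0005
```

```bash
python3 -m jog '[[-1,0,0,0,0],[-1,-0.001,0,0,0],[-1,-0.003,0,0,0],[-1,-0.006,0,0,0],[-1,-0.02,0,0,0],[-1,-0.06,0,0,0],[-1,-0.1,0.02,0,0],[-1,-0.12,0.06,0,0],[-1,-0.12,0.08,0,0],[-1,-0.12,0.08,0,0],[-1,-0.12,0.08,0,0],[-1,-0.12,0.08,0,0]]'
python3 - <<'E'
from h import *
import json
m=env.camera_model("wrist"); json.dump({k:np.array(v).tolist() for k,v in m.items()},open("m5.json","w"))
im=env.get_image("wrist")[:,:,::-1]
cv2.imwrite("pics/o_wrist.png",im)
cv2.imwrite("pics/o_crop.png",cv2.resize(im[150:310,280:380],None,fx=6,fy=3.7,interpolation=cv2.INTER_CUBIC))
cv2.imwrite("pics/o_scene.png",env.get_image("scene")[:,:,::-1])
E
python3 plan.py 0.49 -0.1455 0.18 92.5
```

```text
time_s: 26.55
position: [0.4888, -0.1492, 0.1766]
tool_rot: [[-0.0, -0.999, -0.042], [0.0, -0.042, 0.999], [-1.0, 0.0, 0.0]]
ft_force: [0.5, 0.2, 0.4]
grip_width: 0.0007
t 26.65 P [ 0.4887 -0.1491  0.1765] zang 92.44689497366656 q [ -30.2653   21.598    86.9888    0.0076   71.4495 -122.7146] F [0.0556 0.2962 0.1279] w 0.0001084120012942398
shift [-0.0035 -0.0015  0.0035] yaw -0.0009268575588768326 tilt x [-0.0005  0.0004 -1.    ]
```

View pics/o_crop.png

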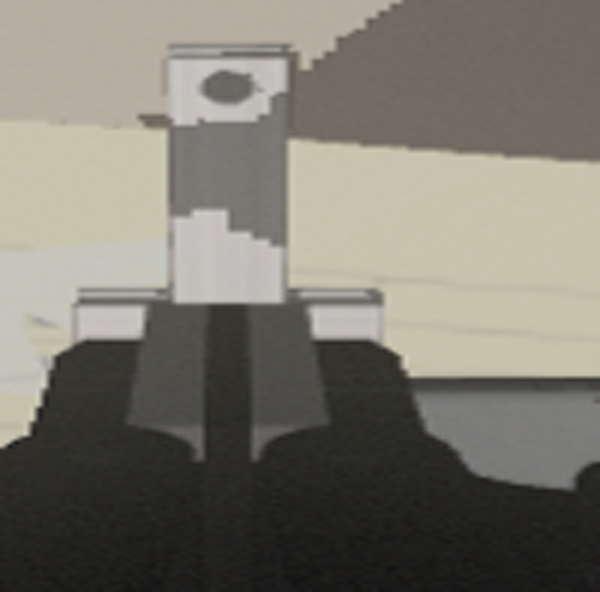

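View pics/o_scene.png

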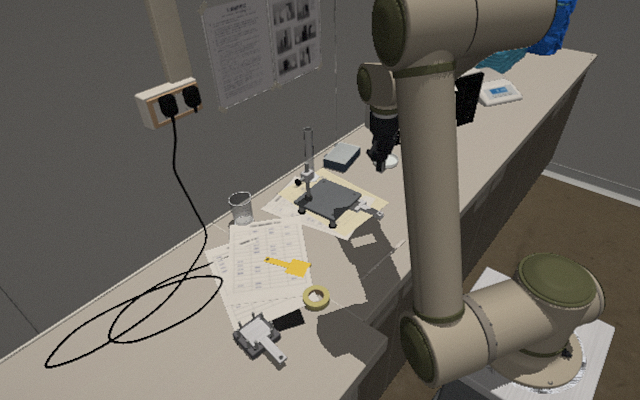

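```bash
python3 -m jog '[[-1,-0.04,0.04,0,0],[-1,-0.07,0.08,0,0],[-1,-0.07,0.1,0,0],[-1,-0.07,0.1,0,0],[-1,-0.07,0.1,0,0]]'
python3 - <<'E'
from h import *
im=env.get_image("top")[:,:,::-1]
cv2.imwrite("pics/q_top.png",im)
cv2.imwrite("pics/q_stand.png",cv2.resize(im[135:235,300:400],None,fx=7,fy=6,interpolation=cv2.INTER_CUBIC))
a=cv2.imread("pics/a_top.png")
cv2.imwrite("pics/q_diff.png",cv2.resize(cv2.absdiff(a,im)[135:235,300:400],None,fx=7,fy=6)*2)
E
```

```text
time_s: 27.15
position: [0.3885, -0.1535, 0.2471]
tool_rot: [[0.0, -0.999, -0.042], [-0.0, -0.042, 0.999], [-1.0, -0.0, -0.0]]
ft_force: [-0.4, 0.4, -1.0]
grip_width: 0.0001
```

View pics/q_stand.png

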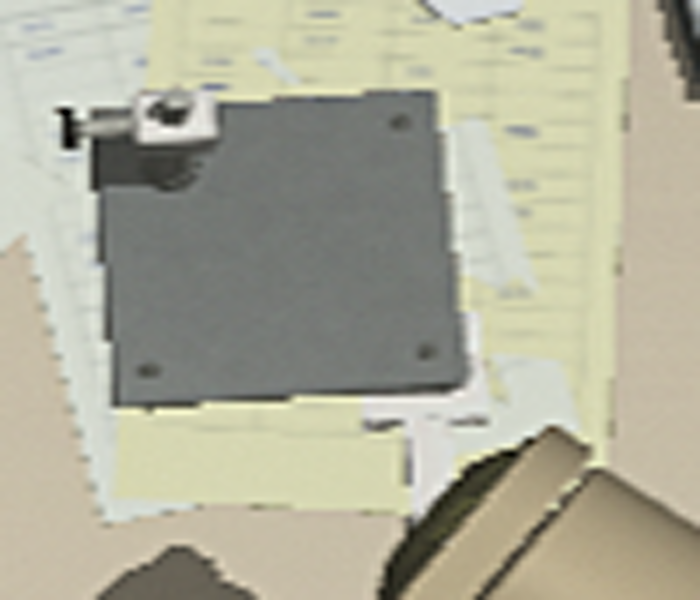

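View pics/q_diff.png

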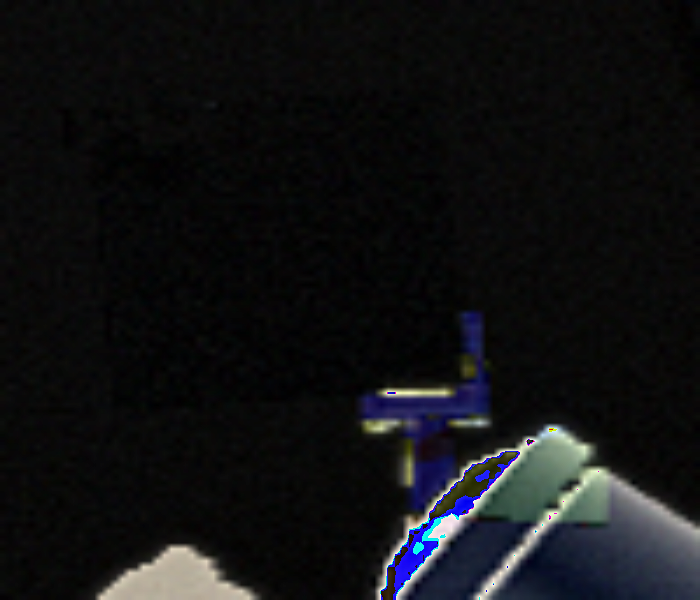

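View pics/q_top.png

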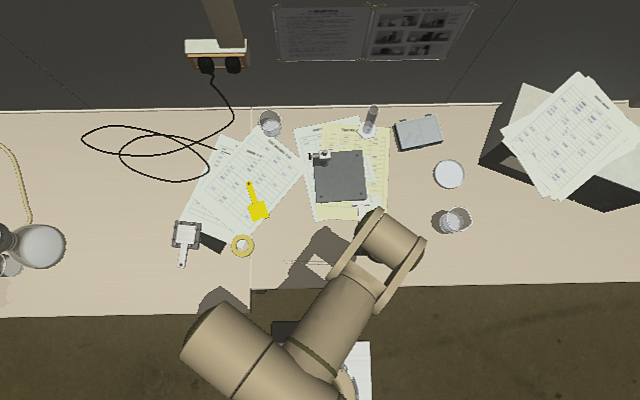

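Run:
```python
from h import *
import json
m=json.load(open("m5.json"))
f=lambda x,y:(280+x/6-.4,150+y/3.7-.4)
for c,z in [((73,303),.016),((383,303),.016),((78,292),.008),((380,292),.008)]: print(c,w(m,f(*c),z))
o=env.observe();print(o["time_s"],np.array(o["qvel"]))
env.close_job()
```

```text
(73, 303) [ 0.5413 -0.1732  0.016 ]
(383, 303) [ 0.539  -0.1198  0.016 ]
(78, 292) [ 0.5412 -0.173   0.008 ]
(380, 292) [ 0.539  -0.1197  0.008 ]
27.2 [ 0.454   0.8761 -0.129  -0.0103  0.1282 -0.013 ]
the job is handed in; nothing more can be done
```

The job is done and handed in at about 27 s of the 72 s allowed. I lifted shims 1 and 2 one after the other out of the rack and slid them flat under the short foot. I left the spare and the yellow look-alike alone. Then I pressed the plate corner above that foot with shut fingers up to about 23 N, where it went down about 2.5 mm and stopped, and let go.

Last checks:
- **Shims:** after the press, both pads lie on one another, centred to within about 3 mm of the foot's measured position. The limit is 21 mm.
- **Stand:** the top picture shows no visible shift or tilt compared with the start.
- **Everything else:** the bystanders look undisturbed in the last top and scene pictures. The spare's tab still shows in the rack.
- **Robot:** it was clear of everything when I handed in.

Two readings fell short of clean:
- **Stand yaw:** the two cameras disagreed by about 2° (2.5° from the top camera, 4.5° from the wrist camera) and by about 4 mm on the foot's position. Both are well inside tolerance.
- **Sideways force:** during the press it rose to about 12 N, but the stand did not slide.

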